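# Start the pie timers in baking order

## Task

Three nut pies are due in the oven, the largest first, and each has its own timer standing in front of it, on the robot's side. With a fingertip, gently press the red button on top of each timer all the way down so that it stays in: first the large pie's timer, then the medium pie's, then the small pie's. Only touch the timers, do not pick them up or push them out of place, and leave the pies and everything else where they are.

Things in the scene. Friction and masses are not known exactly. Their poses are not given: they have to be found in the camera images.
- timer_large: loose timer of the large pie: white plastic puck, 72 mm across, 32 mm high, 250 g, standing on the bench on the robot's side of its pie, 165 to 185 mm from the pie's centre; all three timers look alike. Origin: centre of its underside, z up; black display on its -x side
- timer_large_cap (a point): centre of the top face of the red round push button (38 mm across, flat top) of the large pie's timer, on the puck's axis; 52 to 54 mm above the bench when out, 46 mm when in and let go. It moves with the button; the button travels straight down. The cap also gives under the finger, about 1.1 mm per N up to 12 mm, and springs back
- timer_large_button (a joint): how far the button of the large pie's timer is pressed in, m: 0 to 0.0015 at the start (out, timer stopped), 0.008 fully in; the timer runs from 0.005. It resists with a steady 2 N or so, more if pushed fast, and stays where it is left; as the cap gives too, a finger goes about 11 mm down from first touch to put it fully in, and meets the hard stop at 19 mm
- pie_large: the large pie: nut tart with pale crust rim in a round aluminium tin, 240 mm across, about 36 mm high, loose. Origin: centre of its underside
- timer_medium: loose timer of the medium pie: white plastic puck, 72 mm across, 32 mm high, 250 g, standing on the bench on the robot's side of its pie, 165 to 185 mm from the pie's centre; all three timers look alike. Origin: centre of its underside, z up; black display on its -x side
- timer_medium_cap (a point): centre of the top face of the red round push button (38 mm across, flat top) of the medium pie's timer, on the puck's axis; 52 to 54 mm above the bench when out, 46 mm when in and let go. It moves with the button; the button travels straight down. The cap also gives under the finger, about 1.1 mm per N up to 12 mm, and springs back
- timer_medium_button (a joint): how far the button of the medium pie's timer is pressed in, m: 0 to 0.0015 at the start (out, timer stopped), 0.008 fully in; the timer runs from 0.005. It resists with a steady 2 N or so, more if pushed fast, and stays where it is left; as the cap gives too, a finger goes about 11 mm down from first touch to put it fully in, and meets the hard stop at 19 mm
- pie_medium: the medium pie: nut tart with pale crust rim in a round aluminium tin, 190 mm across, about 34 mm high, loose. Origin: centre of its underside
- timer_small: loose timer of the small pie: white plastic puck, 72 mm across, 32 mm high, 250 g, standing on the bench on the robot's side of its pie, 165 to 185 mm from the pie's centre; all three timers look alike. Origin: centre of its underside, z up; black display on its -x side
- timer_small_cap (a point): centre of the top face of the red round push button (38 mm across, flat top) of the small pie's timer, on the puck's axis; 52 to 54 mm above the bench when out, 46 mm when in and let go. It moves with the button; the button travels straight down. The cap also gives under the finger, about 1.1 mm per N up to 12 mm, and springs back
- timer_small_button (a joint): how far the button of the small pie's timer is pressed in, m: 0 to 0.0015 at the start (out, timer stopped), 0.008 fully in; the timer runs from 0.005. It resists with a steady 2 N or so, more if pushed fast, and stays where it is left; as the cap gives too, a finger goes about 11 mm down from first touch to put it fully in, and meets the hard stop at 19 mm
- pie_small: the small pie: nut tart with pale crust rim in a round aluminium tin, 136 mm across, about 30 mm high, loose. Origin: centre of its underside
- brush: pastry brush, about 180 mm long, under 40 mm high, lying roughly along x between two timers; bystander. Origin: on its underside near the middle
- cutter: pastry wheel with a wooden handle, about 170 mm long, 42 mm high, lying roughly along x between two timers; bystander. Origin: on its underside near the middle
- scraper: blue plastic dough scraper, 100 x 140 mm, 21 mm high, lying flat at the left; bystander. Origin: centre of its underside
- bowl: small steel bowl, 140 mm across, 65 mm high, at the left; bystander. Origin: centre of its underside
- jug: clear measuring jug, 100 mm across, 150 mm high, standing on the grey kitchen scale (top 60 mm above the bench) at the right; bystander. Origin: centre of its underside
Things that resemble listed ones, but are neither listed nor needed, are in the scene too. Leave any pink or purple look-alike of the timer_large alone. What is shaped like the timer_medium but orange is not meant.

How it is judged:
By the outcome, as a careful person would: the job done as asked, in the order asked, and still so for the second after the job is handed in, with the robot touching nothing.
It also fails if it takes over 48 s, if anything falls off the work surface, if the arm or the gripper's body presses on something with over 40 N, if the wrist force passes 120 N, or if a joint passes its speed limit or range.

## Robot

A 6-joint arm with a two-finger parallel gripper is mounted at the origin on the work surface. World frame = base frame: x ahead of the robot, y to its left, z up, the work surface at z = 0. Lengths are in m, angles in rad, forces in N, time in s.
With the tool pointing down it reaches from about 0.25 to 0.8 m from the base axis. Payload 3.9 kg.
Tool frame: the origin (TCP) lies at the very end of the fingers, on their centre line; the grasp point (between the pads) lies arm.tcp_to_grasp behind it (arm.tcp_to_grasp is the distance from the TCP to the grasp point, in m); z points along the fingers, y is the direction in which the jaws open and shut (so a half turn about z gives the same grasp; the last joint's range is limited). The gripper opens to 85 mm and grips with 20 to 120 N. Pads are 22 mm wide; open, the fingers measure 114 mm over their backs; the gripper's body (76 mm by 85 mm) begins 54 mm behind the grasp point. The pads swing forward as they close: fully open they stand 13 mm farther back than shut.
Start: joints at [-1.152, 0.26, -0.138, 1.173, 0, 1.571], TCP at [0.213, -0.48, 0.195] pointing down, gripper open.
Joint ranges: [-2.78, 2.78], [-0.83, 1.72], [-1.28, 1.37], [-1.9, 2.12], [-1.57, 1.48], [-3.14, 3.14]. Speed limits (rad/s): [2.57, 2.57, 3.14, 3.14, 3.14, 3.14].

## Interface

Orientations are given as a unit quaternion [w, x, y, z].
In Python, from workcell import arm gives the robot as it stands.
- The arm moves only by the shell command python3 -m jog 'ROWS'. ROWS is a JSON object of lists of equal length, an entry for each row: "delta_pos": the shift along the tool's x, y, z in cm, a list of three; "delta_rot": the turn, a rotation vector about the tool's x, y, z in degrees, a list of three; "hand": the finger opening in cm, from 0 to 8.54. In form: {"delta_pos": [[dx, dy, dz], ...], "delta_rot": [[ax, ay, az], ...], "hand": [hand, ...]}. A call has 1 to 12 rows; each row shifts and turns the commanded pose from where the row before left it, along the tool's axes as they then stand; what a row does not reach is not made up. A row lasts 1/12 s, in which the tool goes at most 41.7 mm and 7.16 degrees, less where a joint would pass 70% of its speed; a pose out of reach is approached as far as the arm can. A call is refused whole if a number of a shift passes 4.17 or a number of a turn 7.16, either way. A call with a gripper value outside its range is refused whole. The fingers move at their own pace and stop on an object; the grip force is fixed at half the most. Time passes only in rows, so rows that do not move let the fingers close. It gives the time, the measured TCP pose, the force and the opening at its end, in the units of the state.
- arm.get_obs(): the state, without advancing time (a new reading comes with each control period).
- arm.grab_frame(name): name is "scene" or "top"; returns the picture (400x640x3 uint8, red, green, blue); there is no depth.
- arm.calibration(name): a dict with "camera_matrix" (3x3 intrinsics, pixels), "cam_to_world" (4x4, takes a point from camera to world coordinates). Camera axes: x right, y up, looking along -z (the intrinsics and any distortion apply to the point x, -y, -z); pixel columns grow to the right and rows downward; lengths in m; the calibration is good to about 2 mm. A picture is of the moment at which its call begins. calibration takes no time and is no camera call.
- arm.close_job(): hands the job in, once; it reports no verdict.
The state is a dict: "clock": time; "joints": joint angles; "joint_velocities": joint speeds; "effort": joint torques, N m; "tcp_pos": TCP position; "tool_rot": TCP orientation; "ft_force": force on the tool from outside, world axes, zero at the start; "torque": the same for the moment, N m; "gripper_width": opening from 0.0 (shut) to 1.0 (fully open).
Only numpy, scipy, OpenCV 4.12 (cv2) and the standard library are available. Lean on these libraries where they do the work, as an engineer would, in place of code of your own. Each camera call takes 0.05 s, during which the arm holds its last target. There are 200 camera calls.

## Working session

There is one attempt and no reset: what is moved stays moved. The work goes in short steps, Python scripts to look and compute and a shell command to move; the robot and the scene stay as the last step left them, time stands still between calls to the robot, and variables do not carry over. Pictures are saved under pics/ and viewed, about 8 in all and at most 12, crops included, and the job is handed in when it is done.

```bash
ls; mkdir -p pics
python3 - <<'E'
from workcell import arm
import cv2
for n in("top","scene"):
    cv2.imwrite(f"pics/{n}0.png",arm.grab_frame(n)[:,:,::-1])
    c=arm.calibration(n);print(n,c)
print(arm.get_obs())
E
```

```text
pics
top {'camera_matrix': array([[406.39218052,   0.        , 316.43721705],
       [  0.        , 406.39218052, 202.04707368],
       [  0.        ,   0.        ,   1.        ]]), 'cam_to_world': array([[-0.01004014,  0.98628081, -0.1647706 ,  0.28060524],
       [-0.99992855, -0.00883364,  0.00805347, -0.00806131],
       [ 0.00648746,  0.16483969,  0.98629904,  1.52460249],
       [ 0.        ,  0.        ,  0.        ,  1.        ]])}
scene {'camera_matrix': array([[440.06253156,   0.        , 324.73932825],
       [  0.        , 440.06253156, 192.87977487],
       [  0.        ,   0.        ,   1.        ]]), 'cam_to_world': array([[ 0.85939855, -0.3140804 ,  0.4034695 ,  1.1352845 ],
       [ 0.51126592,  0.53777902, -0.67037369, -1.01672712],
       [-0.0064262 ,  0.78239838,  0.62274512,  0.96296983],
       [ 0.        ,  0.        ,  0.        ,  1.        ]])}
{'clock': 0.1, 'joints': array([-1.15201383e+00,  2.60599127e-01, -1.39267652e-01,  1.17268468e+00,
        1.40723265e-06,  1.57080586e+00]), 'joint_velocities': array([-0.00046352, -0.00100361,  0.00280092,  0.00021606, -0.00164258,
       -0.00041882]), 'effort': array([-3.96138348e-04, -4.06509089e+01,  2.54527152e+01,  1.01174059e-02,
       -4.25507523e-06, -1.66758127e-06]), 'tcp_pos': array([ 0.21321299, -0.47900741,  0.19454781]), 'tool_rot': array([-8.58541060e-04,  9.78158248e-01,  2.07859740e-01, -1.81730177e-04]), 'ft_force': array([-0.01931421,  0.03554163, -0.55314928]), 'torque': array([ 0.02671065, -0.00277662,  0.00857333]), 'gripper_width': 1.0017799463000163}
```

View pics/top0.png

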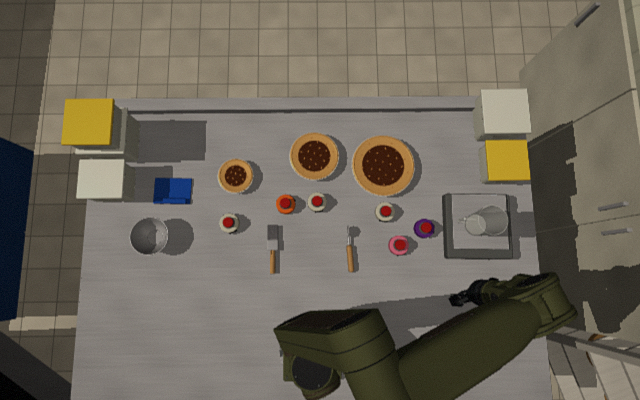

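View pics/scene0.png

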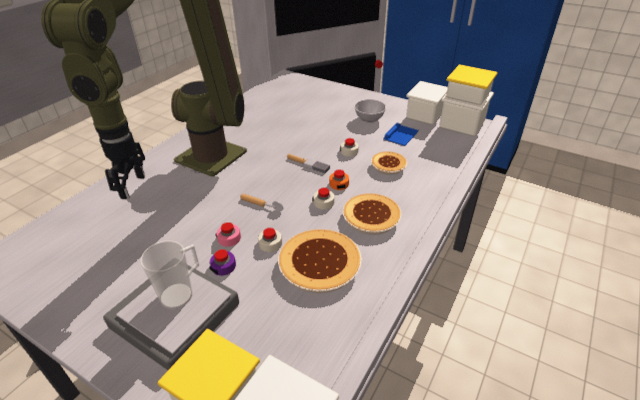

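Candidates, in top-view pixels:
- White pucks: (386,212) is in front of the large pie, (317,202) the medium, (229,223) the small. These are the ones I choose.
- Look-alikes to avoid: orange (286,204), pink (399,245), purple (424,228).

```bash
cat > h.py <<'E'
from workcell import arm
import cv2,numpy as np
def ray(n,u,v,z):
    c=arm.calibration(n);K=c["camera_matrix"];T=c["cam_to_world"]
    d=T[:3,:3]@np.array([(u-K[0,2])/K[0,0],-(v-K[1,2])/K[1,1],-1]);o=T[:3,3]
    return o+d*(z-o[2])/d[2]
def reds(n,im,z=.053):
    hsv=cv2.cvtColor(im,cv2.COLOR_RGB2HSV);h,s,v=cv2.split(hsv)
    m=(((h<4)|(h>174))&(s>200)&(v>110)).astype(np.uint8)
    N,l,st,ce=cv2.connectedComponentsWithStats(m)
    for i in range(1,N):
        if st[i,4]>25: print(n,ce[i].round(1),st[i,4],st[i,2:4],ray(n,*ce[i],z).round(4))
E
python3 - <<'E'
from h import *
for n in("top","scene"):
    im=cv2.imread(f"pics/{n}0.png")[:,:,::-1].copy();reds(n,im)
im=cv2.imread("pics/top0.png")
cv2.imwrite("pics/crop.png",cv2.resize(im[120:280,210:450],None,fx=3.3,fy=3.3,interpolation=cv2.INTER_CUBIC))
for p in((384,166),(315,156),(236,176)):print(ray("top",*p,.03))
print(arm.tcp_to_grasp)
from scipy.spatial.transform import Rotation as R
q=arm.get_obs()["tool_rot"];print(R.from_quat(np.roll(q,-1)).as_matrix().round(3))
E
```

```text
top [316.7 200.5] 67 [10 10] [ 0.5322 -0.0211  0.053 ]
top [284.5 202.3] 69 [10  9] [0.5267 0.097  0.053 ]
top [385.6 210.3] 69 [10  9] [ 0.4934 -0.273   0.053 ]
top [227.4 221.8] 66 [10  9] [0.4564 0.3044 0.053 ]
top [425.9 227. ] 73 [10  9] [ 0.4308 -0.4175  0.053 ]
top [399.7 244.3] 73 [10  9] [ 0.3691 -0.3195  0.053 ]
scene [349.3 141.3] 41 [8 6] [0.4637 0.2878 0.053 ]
scene [338.7 173.7] 52 [9 7] [0.5328 0.0806 0.053 ]
scene [323.2 191.9] 65 [10  9] [ 0.5388 -0.0353  0.053 ]
scene [226.6 227.2] 84 [11 10] [ 0.3744 -0.3308  0.053 ]
scene [268.6 232.8] 82 [11  9] [ 0.499 -0.286  0.053]
scene [220.6 254.8] 104 [13 11] [ 0.435  -0.4272  0.053 ]
[ 0.66647471 -0.27765565  0.03      ]
[ 0.70777163 -0.01658446  0.03      ]
[0.63240706 0.28151641 0.03      ]
0.0187
[[ 0.914  0.407 -0.001]
 [ 0.407 -0.914  0.002]
 [ 0.    -0.002 -1.   ]]
```

View pics/crop.png

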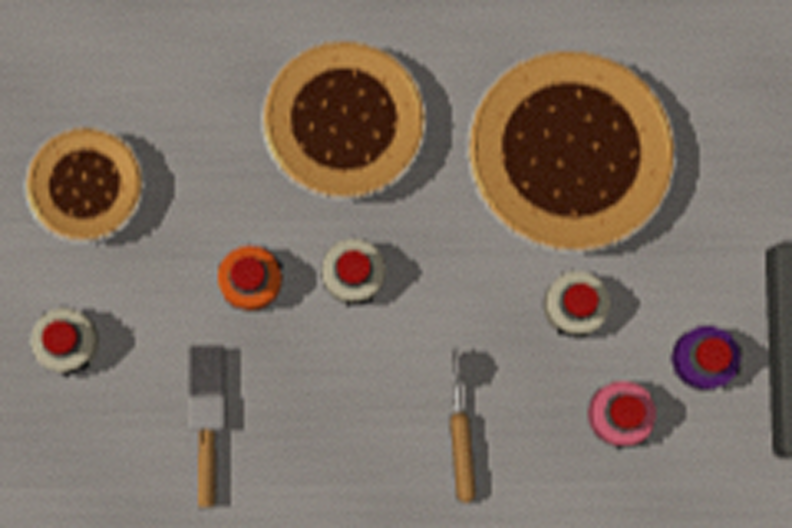

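The crop confirms it: the white-bodied pucks stand in front of the large (crop 580,300), medium (352,268) and small (62,340) pies. Orange, pink and purple are the decoys. I'll close the fingers and turn the tool so its x points along world +y.

```bash
python3 -m jog '{"delta_pos":[[0,0,0],[0,0,0],[0,0,0],[0,0,0],[0,0,0],[0,0,0],[0,0,0],[0,0,0],[0,0,0],[0,0,0],[0,0,0],[0,0,0]],"delta_rot":[[0,0,-6.6],[0,0,-6.6],[0,0,-6.6],[0,0,-6.6],[0,0,-6.6],[0,0,-6.6],[0,0,-6.6],[0,0,-6.6],[0,0,-6.6],[0,0,-6.6],[0,0,0],[0,0,0]],"hand":[0,0,0,0,0,0,0,0,0,0,0,0]}'
cat > st.py <<'E'
from workcell import arm
import numpy as np
from scipy.spatial.transform import Rotation as R
o=arm.get_obs();M=R.from_quat(np.roll(o["tool_rot"],-1)).as_matrix()
print(o["clock"],o["tcp_pos"].round(4),o["ft_force"].round(2),o["gripper_width"]);print(M.round(3),o["joints"].round(2))
for n,t in dict(L=(.494,-.273,.07),M=(.533,-.021,.07),S=(.457,.304,.07)).items(): print(n,(100*M.T@(np.array(t)-o["tcp_pos"])).round(2))
E
python3 st.py
```

```text
clock: 1.1
tcp_pos: [0.2134, -0.4793, 0.1949]
tool_rot: [-0.0, 0.708, 0.706, 0.0]
ft_force: [0.4, 0.8, 0.4]
gripper_width: 0.0
1.1 [ 0.2134 -0.4793  0.1949] [0.4  0.8  0.42] 0.00032361048454662456
[[ 0.003  1.    -0.   ]
 [ 1.    -0.003  0.001]
 [ 0.001 -0.    -1.   ]] [-1.15  0.26 -0.14  1.17  0.    0.42]
L [20.7  28.01 12.5 ]
M [45.92 31.83 12.52]
S [78.39 24.13 12.55]
```

```bash
python3 -m jog '{"delta_pos":[[1.73,2.33,0],[1.73,2.33,0],[1.73,2.33,0],[1.73,2.33,0],[1.73,2.33,0],[1.73,2.33,0],[1.73,2.33,0],[1.73,2.33,0],[1.73,2.33,0],[1.73,2.33,0],[1.73,2.33,0],[1.73,2.33,0]],"delta_rot":[[0,0,0],[0,0,0],[0,0,0],[0,0,0],[0,0,0],[0,0,0],[0,0,0],[0,0,0],[0,0,0],[0,0,0],[0,0,0],[0,0,0]],"hand":[0,0,0,0,0,0,0,0,0,0,0,0]}'
python3 -m jog '{"delta_pos":[[0,0,0],[0,0,0],[0,0,2],[0,0,3],[0,0,3],[0,0,2],[0,0,1],[0,0,0.5],[0,0,0],[0,0,0]],"delta_rot":[[0,0,0],[0,0,0],[0,0,0],[0,0,0],[0,0,0],[0,0,0],[0,0,0],[0,0,0],[0,0,0],[0,0,0]],"hand":[0,0,0,0,0,0,0,0,0,0]}'
python3 st.py
python3 - <<'E'
from h import *
a=arm.grab_frame("top");b=arm.grab_frame("scene")
reds("scene",b)
A=cv2.resize(a[150:270,330:450],(480,480),interpolation=2);B=cv2.resize(b[160:280,200:320],(480,480),interpolation=2)
cv2.imwrite("pics/L.png",cv2.resize(np.hstack([A,B]),(800,400))[:,:,::-1])
E
```

```text
clock: 2.1
tcp_pos: [0.494, -0.2709, 0.1951]
tool_rot: [-0.0, 0.708, 0.706, -0.0]
ft_force: [-0.1, -1.0, -0.2]
gripper_width: 0.001
clock: 2.93
tcp_pos: [0.4935, -0.2728, 0.0813]
tool_rot: [0.001, 0.708, 0.707, 0.0]
ft_force: [0.7, 0.3, 0.6]
gripper_width: -0.003
2.9333 [ 0.4935 -0.2728  0.0813] [0.66 0.35 0.6 ] -0.0029342819423179706
[[ 0.001  1.     0.001]
 [ 1.    -0.001 -0.001]
 [-0.001  0.001 -1.   ]] [-0.5   0.39 -0.25  0.93 -0.    1.07]
L [-0.02  0.05  1.13]
M [25.19  3.92  1.12]
S [57.68 -3.72  1.08]
scene [349.4 141.4] 42 [8 6] [0.464  0.2875 0.053 ]
scene [338.7 173.7] 52 [9 7] [0.5328 0.0806 0.053 ]
scene [323.3 192. ] 63 [10  8] [ 0.5391 -0.0358  0.053 ]
scene [226.7 227.2] 84 [11 10] [ 0.3746 -0.3305  0.053 ]
scene [268.7 233. ] 86 [11 10] [ 0.4996 -0.2867  0.053 ]
scene [220.5 254.8] 102 [13 11] [ 0.435  -0.4276  0.053 ]
```

View pics/L.png

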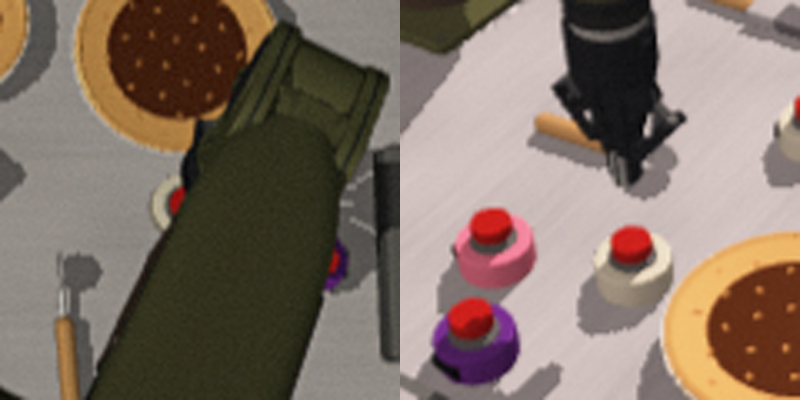

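The tip (scene pixel about 267.5,214.6) looks farther from the cap (269.5,231.4) than its height explains, so I'll check the geometry.

Run:
```python
from h import *
print("tip by scene",ray("scene",267.5,214.6,.0813),"cap top",ray("scene",269.3,231,.053))
def proj(n,p):
    c=arm.calibration(n);K=c["camera_matrix"];T=np.linalg.inv(c["cam_to_world"]);q=T[:3,:3]@p+T[:3,3]
    return K[0,2]+K[0,0]*q[0]/-q[2],K[1,2]-K[1,1]*q[1]/-q[2]
t=arm.get_obs()["tcp_pos"]
for n in("scene","top"):print(n,"tcp",proj(n,t),"L cap",proj(n,np.array([.494,-.273,.053])))
for u,v,a,b in((385.6,210.3,268.7,232),(316.7,200.5,323.2,191),(227.4,221.8,349.3,140.6)):
    for z in (.03,.04,.053,.065):print(z,ray("top",u,v,z)[:2].round(4),ray("scene",a,b,z)[:2].round(4))
b=arm.grab_frame("scene");B=cv2.resize(b[200:250,245:295],(600,600),interpolation=0);cv2.imwrite("pics/L2.png",B[:,:,::-1])
```

```text
tip by scene [ 0.46821842 -0.24610798  0.0813    ] cap top [ 0.49601968 -0.27870984  0.053     ]
scene tcp (np.float64(269.15422072143645), np.float64(222.5231497879243)) L cap (np.float64(269.88777717866947), np.float64(229.63488934937808))
top tcp (np.float64(386.9371674859371), np.float64(208.93852754377022)) L cap (np.float64(385.5635618528849), np.float64(210.17389972250433))
0.03 [ 0.4969 -0.2773] [ 0.4809 -0.2646]
0.04 [ 0.4954 -0.2755] [ 0.4879 -0.2726]
0.053 [ 0.4935 -0.2731] [ 0.4971 -0.2831]
0.065 [ 0.4918 -0.271 ] [ 0.5055 -0.2928]
0.03 [ 0.5361 -0.0213] [ 0.521  -0.0062]
0.04 [ 0.5344 -0.0212] [ 0.5276 -0.017 ]
0.053 [ 0.5322 -0.0211] [ 0.5361 -0.0311]
0.065 [ 0.5302 -0.021 ] [ 0.544  -0.0441]
0.03 [0.4593 0.3093] [0.444  0.3256]
0.04 [0.4581 0.3072] [0.4514 0.3113]
0.053 [0.4565 0.3044] [0.461  0.2926]
0.065 [0.4551 0.3019] [0.4699 0.2753]
```

View pics/L2.png

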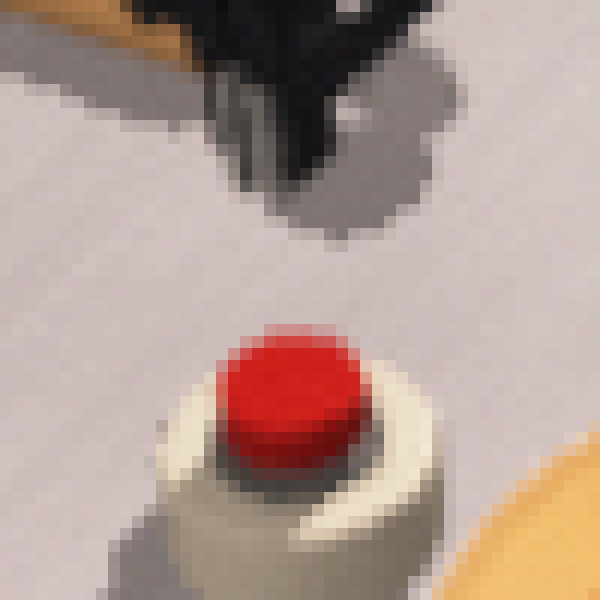

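The red top is centred at about (269.4,231.9), while the tip is 7 px higher than the TCP projects. I'll go down to z≈0.06, still above everything at that spot, and look again.

```bash
python3 -m jog '{"delta_pos":[[0,0,1],[0,0,1],[0,0,0],[0,0,0],[0,0,0],[0,0,0]],"delta_rot":[[0,0,0],[0,0,0],[0,0,0],[0,0,0],[0,0,0],[0,0,0]],"hand":[0,0,0,0,0,0]}'
python3 - <<'E'
from h import *
def proj(n,p):
    c=arm.calibration(n);K=c["camera_matrix"];T=np.linalg.inv(c["cam_to_world"]);q=T[:3,:3]@p+T[:3,3]
    return K[0,2]+K[0,0]*q[0]/-q[2],K[1,2]-K[1,1]*q[1]/-q[2]
t=arm.get_obs()["tcp_pos"];print(t,proj("scene",t))
print("start pads",[proj("scene",np.array([.213,-.479,.208])+s*.05*np.array([.407,-.914,0])) for s in(-1,0,1)])
b=arm.grab_frame("scene");B=cv2.resize(b[200:250,245:295],(400,400),interpolation=0)
o=cv2.imread("pics/scene0.png")[:,:,::-1][150:210,90:150]
cv2.imwrite("pics/L3.png",np.hstack([B,cv2.resize(o,(400,400),interpolation=0)])[:,:,::-1])
E
```

```text
clock: 3.58
tcp_pos: [0.4932, -0.2721, 0.0604]
tool_rot: [0.0, 0.707, 0.707, 0.0]
ft_force: [0.4, 0.2, 0.0]
gripper_width: 0.003
[ 0.49323266 -0.27207945  0.06035994] (np.float64(269.65717424596585), np.float64(227.57210370381898))
start pads [(np.float64(145.05519714629096), np.float64(186.099199357745)), (np.float64(137.10174405782917), np.float64(197.210834783899)), (np.float64(128.61737669485058), np.float64(209.06420160588283))]
```

View pics/L3.png

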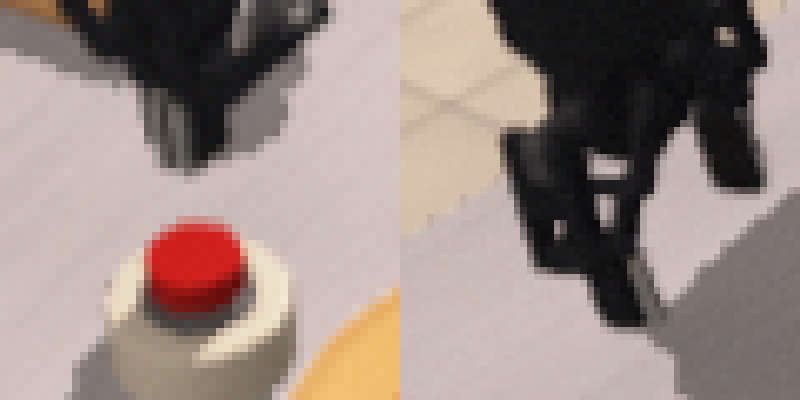

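Run:
```python
from h import *
def proj(n,p):
    c=arm.calibration(n);K=c["camera_matrix"];T=np.linalg.inv(c["cam_to_world"]);q=T[:3,:3]@p+T[:3,3]
    return K[0,2]+K[0,0]*q[0]/-q[2],K[1,2]-K[1,1]*q[1]/-q[2]
print([np.round(proj("top",np.array([.213,-.479,.208])+s*.05*np.array([.407,-.914,0])),1) for s in(-1,0,1)])
for z in(.06,.07,.08,.09):print(z,ray("scene",267.5,221.5,z))
im=cv2.imread("pics/top0.png")[270:320,430:520]
im=cv2.resize(im,(790,439),interpolation=0);im=cv2.convertScaleAbs(im,alpha=2.2,beta=20)
cv2.imwrite("pics/t3.png",im)
```

```text
[array([448.2, 296.7]), array([462.2, 290. ]), array([476. , 283.4])]
0.06 [ 0.47116954 -0.25319867  0.06      ]
0.07 [ 0.47852432 -0.26165442  0.07      ]
0.08 [ 0.48587911 -0.27011017  0.08      ]
0.09 [ 0.49323389 -0.27856591  0.09      ]
```

View pics/t3.png

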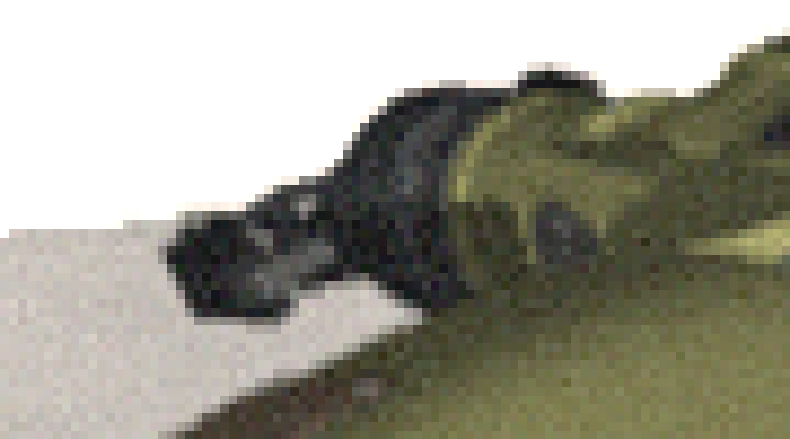

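The two views can't separate a height error from a sideways one, because the arm hides the tip in the top view. I'll raise and tilt the tool forward so both cameras see the tip, then triangulate it against the reported TCP.

```bash
python3 -m jog '{"delta_pos":[[0,0,-2],[0,0,-3],[0,0,-3],[0,0,-3],[0,0,-3],[0,0,-1],[0,0,0],[0,0,0],[0,0,0],[0,0,0],[0,0,0],[0,0,0]],"delta_rot":[[0,0,0],[0,0,0],[0,0,0],[0,0,0],[0,0,0],[-6.5,0,0],[-6.5,0,0],[-6.5,0,0],[-6.5,0,0],[-6.5,0,0],[-6.5,0,0],[-6.5,0,0]],"hand":[0,0,0,0,0,0,0,0,0,0,0,0]}'
python3 -m jog '{"delta_pos":[[0,0,0],[0,0,0],[0,0,0],[0,0,0]],"delta_rot":[[0,0,0],[0,0,0],[0,0,0],[0,0,0]],"hand":[0,0,0,0]}'
cat >> h.py <<'E'
def proj(n,p):
    c=arm.calibration(n);K=c["camera_matrix"];T=np.linalg.inv(c["cam_to_world"]);q=T[:3,:3]@p+T[:3,3]
    return np.array([K[0,2]+K[0,0]*q[0]/-q[2],K[1,2]-K[1,1]*q[1]/-q[2]])
E
python3 - <<'E'
from h import *
t=arm.get_obs()["tcp_pos"];out=[]
for n in("top","scene"):
    p=proj(n,t);i=(p-25).astype(int);print(n,p,"crop origin",i)
    im=arm.grab_frame(n)[i[1]:i[1]+50,i[0]:i[0]+50]
    out.append(cv2.convertScaleAbs(cv2.resize(im,(400,400),interpolation=0),alpha=1.3,beta=20))
cv2.imwrite("pics/tilt.png",np.hstack(out)[:,:,::-1])
E
```

```text
clock: 4.63
tcp_pos: [0.493, -0.2721, 0.2126]
tool_rot: [0.277, 0.651, 0.652, 0.275]
ft_force: [-0.1, -0.7, -1.2]
gripper_width: 0.001
clock: 4.97
tcp_pos: [0.4965, -0.2749, 0.2146]
tool_rot: [0.276, 0.651, 0.653, 0.273]
ft_force: [0.3, -0.1, 0.6]
gripper_width: 0.001
top [394.71361977 202.24818789] crop origin [369 177]
scene [265.31848266 187.8262934 ] crop origin [240 162]
```

View pics/tilt.png

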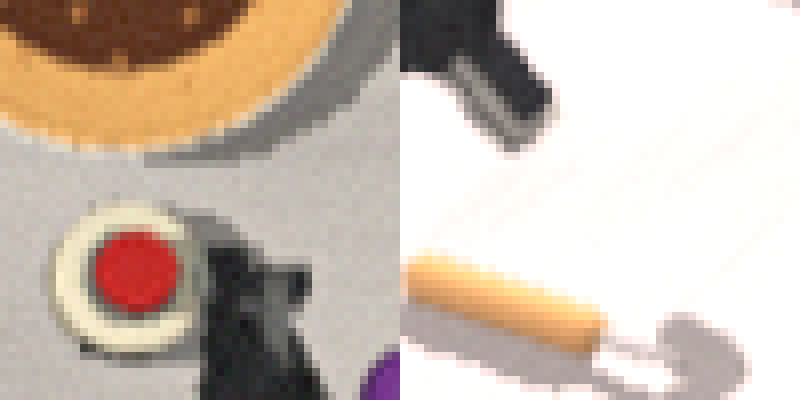

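Run:
```python
from h import *
from scipy.optimize import least_squares
from scipy.spatial.transform import Rotation as R
o=arm.get_obs();M=R.from_quat(np.roll(o["tool_rot"],-1)).as_matrix()
def tri(a,b,x0):return least_squares(lambda p:np.r_[proj("top",p)-a,proj("scene",p)-b],x0)
r=tri((398.5,208.3),(256.3,178),o["tcp_pos"]);d=r.x-o["tcp_pos"]
print("tip",r.x.round(4),"resid px",r.fun.round(1),"offset world",d.round(4),"in tool",(M.T@d).round(4))
for n,a,b in(("L",(385.6,210.3),(269.4,231.9)),("M",(316.7,200.5),(323.3,191)),("S",(227.4,221.8),(349.3,140.6))):
    r=tri(a,b,[.5,0,.05]);print(n,r.x.round(4),r.fun.round(1))
```

```text
tip [ 0.4724 -0.2802  0.2428] resid px [-0.1 -0.1 -0.1  0. ] offset world [-0.0238 -0.0059  0.029 ] in tool [-0.006   0.0041 -0.0373]
L [ 0.4938 -0.2751  0.0454] [ 0.2  0.2  0.2 -0. ]
M [ 0.5323 -0.022   0.0456] [ 0.2  0.3  0.3 -0.1]
S [0.4563 0.3053 0.0451] [ 0.2  0.3  0.4 -0.1]
```

The fingertip really ends about 25–35 mm short of the reported TCP along the tool axis; sideways it agrees to about 5 mm. The caps triangulate within 2 mm of my targets, so the xy position is good and I'll set the depth by contact force. Next I'll tilt back and go down slowly.

```bash
python3 -m jog '{"delta_pos":[[0,0,0],[0,0,0],[0,0,0],[0,0,0],[0,0,0],[0,0,0],[0,0,0],[0,0,0],[0,0,0]],"delta_rot":[[6.5,0,0],[6.5,0,0],[6.5,0,0],[6.5,0,0],[6.5,0,0],[6.5,0,0],[6.5,0,0],[0,0,0],[0,0,0]],"hand":[0,0,0,0,0,0,0,0,0]}'
python3 -m jog '{"delta_pos":[[0,0,3],[0,0,3],[0,0,3],[0,0,3],[0,0,2],[0,0,1],[0,0,0],[0,0,0],[0,0,0],[0,0,0]],"delta_rot":[[0,0,0],[0,0,0],[0,0,0],[0,0,0],[0,0,0],[0,0,0],[0,0,0],[0,0,0],[0,0,0],[0,0,0]],"hand":[0,0,0,0,0,0,0,0,0,0]}'
python3 st.py
```

```text
clock: 5.82
tcp_pos: [0.4971, -0.2721, 0.2095]
tool_rot: [0.0, 0.706, 0.708, 0.0]
ft_force: [-0.2, 0.2, -0.2]
gripper_width: 0.003
clock: 6.65
tcp_pos: [0.4946, -0.2729, 0.0624]
tool_rot: [0.002, 0.707, 0.707, 0.001]
ft_force: [-0.4, -0.4, -0.3]
gripper_width: 0.001
6.65 [ 0.4946 -0.2729  0.0624] [-0.41 -0.43 -0.34] 0.0009788380266904633
[[ 0.     1.     0.004]
 [ 1.    -0.    -0.002]
 [-0.002  0.004 -1.   ]] [-0.5   0.41 -0.28  0.88  0.    1.07]
L [-0.01 -0.06 -0.76]
M [25.19  3.83 -0.79]
S [57.69 -3.77 -0.88]
```

```bash
for i in 1; do python3 -m jog '{"delta_pos":[[0,0,0.3],[0,0,0.3],[0,0,0.3],[0,0,0],[0,0,0]],"delta_rot":[[0,0,0],[0,0,0],[0,0,0],[0,0,0],[0,0,0]],"hand":[0,0,0,0,0]}'; done
python3 -m jog '{"delta_pos":[[0,0,0.2],[0,0,0.2],[0,0,0],[0,0,0]],"delta_rot":[[0,0,0],[0,0,0],[0,0,0],[0,0,0]],"hand":[0,0,0,0]}'
python3 -m jog '{"delta_pos":[[0,0,0.2],[0,0,0.2],[0,0,0],[0,0,0]],"delta_rot":[[0,0,0],[0,0,0],[0,0,0],[0,0,0]],"hand":[0,0,0,0]}'
```

```text
clock: 7.07
tcp_pos: [0.4928, -0.2719, 0.0509]
tool_rot: [-0.0, 0.707, 0.707, -0.0]
ft_force: [-0.2, 0.1, 0.5]
gripper_width: 0.001
clock: 7.4
tcp_pos: [0.4929, -0.2719, 0.0471]
tool_rot: [-0.0, 0.707, 0.707, -0.0]
ft_force: [0.2, -0.0, 0.7]
gripper_width: -0.001
clock: 7.73
tcp_pos: [0.493, -0.2719, 0.0431]
tool_rot: [-0.0, 0.707, 0.707, -0.0]
ft_force: [0.5, 0.9, -0.3]
gripper_width: -0.002
```

No contact at z=0.043, which fits a short fingertip. I'll look before going further.

Run:
```python
from h import *
b=arm.grab_frame("scene");reds("scene",b)
cv2.imwrite("pics/L4.png",cv2.resize(b[200:250,245:295],(600,600),interpolation=0)[:,:,::-1])
```

```text
scene [349.3 141.5] 41 [8 6] [0.464 0.287 0.053]
scene [338.6 173.6] 54 [10  8] [0.5323 0.0809 0.053 ]
scene [323.2 192. ] 63 [10  8] [ 0.5388 -0.0358  0.053 ]
scene [226.7 227.2] 83 [11 10] [ 0.3744 -0.3305  0.053 ]
scene [268.6 233. ] 85 [11 10] [ 0.4994 -0.2866  0.053 ]
scene [220.6 254.9] 104 [13 11] [ 0.4353 -0.4275  0.053 ]
```

View pics/L4.png

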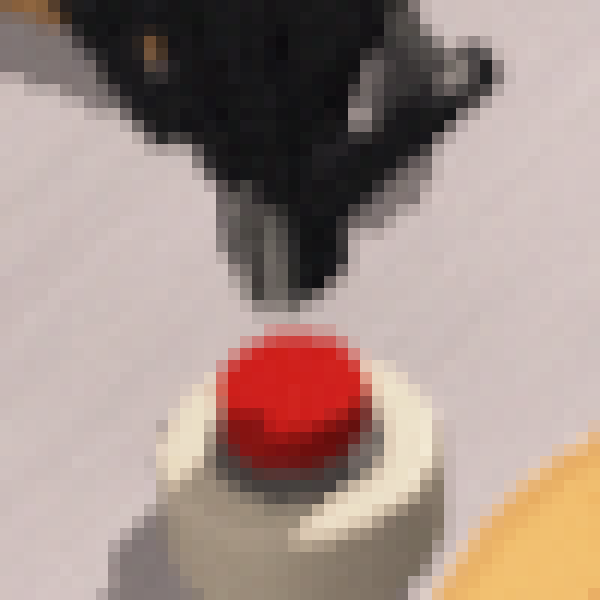

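The tip at (280,308) is directly above the cap at (293,383). At about 2.9 px/mm, I expect contact near a reported z of 0.018.

```bash
python3 -m jog '{"delta_pos":[[0,0,0.4],[0,0,0.4],[0,0,0.4],[0,0,0.2],[0,0,0],[0,0,0]],"delta_rot":[[0,0,0],[0,0,0],[0,0,0],[0,0,0],[0,0,0],[0,0,0]],"hand":[0,0,0,0,0,0]}'
for i in 1 2 3; do python3 -m jog '{"delta_pos":[[0,0,0.2],[0,0,0.1],[0,0,0],[0,0,0]],"delta_rot":[[0,0,0],[0,0,0],[0,0,0],[0,0,0]],"hand":[0,0,0,0]}'; done
```

```text
clock: 8.28
tcp_pos: [0.4929, -0.2719, 0.029]
tool_rot: [-0.0, 0.707, 0.707, -0.0]
ft_force: [-0.6, 0.4, -0.3]
gripper_width: 0.0
clock: 8.62
tcp_pos: [0.4931, -0.272, 0.0263]
tool_rot: [-0.0, 0.707, 0.707, 0.0]
ft_force: [-0.3, -0.1, -0.3]
gripper_width: 0.006
clock: 8.95
tcp_pos: [0.493, -0.272, 0.0232]
tool_rot: [-0.0, 0.707, 0.707, -0.0]
ft_force: [-0.0, 0.1, -0.1]
gripper_width: -0.003
clock: 9.28
tcp_pos: [0.493, -0.2719, 0.0202]
tool_rot: [-0.0, 0.707, 0.707, -0.0]
ft_force: [0.4, 0.3, -0.1]
gripper_width: 0.001
```

```bash
for i in 1 2 3 4; do python3 -m jog '{"delta_pos":[[0,0,0.1],[0,0,0.1],[0,0,0],[0,0,0]],"delta_rot":[[0,0,0],[0,0,0],[0,0,0],[0,0,0]],"hand":[0,0,0,0]}' | egrep 'pos|force'; done
```

```text
tcp_pos: [0.4931, -0.272, 0.0182]
ft_force: [0.3, 0.1, -0.7]
tcp_pos: [0.4932, -0.2721, 0.0164]
ft_force: [-0.5, -0.5, 1.0]
tcp_pos: [0.4932, -0.2721, 0.0144]
ft_force: [0.1, 0.2, 1.3]
tcp_pos: [0.4932, -0.2721, 0.0123]
ft_force: [-0.1, -0.6, 1.4]
```

Contact is at about z=0.017, as predicted. I'll keep pressing to about 12–13 mm past touch, watching the force.

```bash
for i in 1 2 3; do python3 -m jog '{"delta_pos":[[0,0,0.1],[0,0,0.1],[0,0,0],[0,0,0]],"delta_rot":[[0,0,0],[0,0,0],[0,0,0],[0,0,0]],"hand":[0,0,0,0]}' | egrep 'pos|force'; done
python3 - <<'E'
from h import *
b=arm.grab_frame("scene");reds("scene",b)
cv2.imwrite("pics/L5.png",cv2.resize(b[200:250,245:295],(600,600),interpolation=0)[:,:,::-1])
E
```

```text
tcp_pos: [0.4932, -0.2721, 0.0103]
ft_force: [1.1, -0.6, 2.3]
tcp_pos: [0.4932, -0.2721, 0.0082]
ft_force: [0.6, -0.7, 2.1]
tcp_pos: [0.4932, -0.2721, 0.0064]
ft_force: [0.0, -0.2, 3.2]
scene [349.3 141.3] 41 [8 6] [0.4637 0.2878 0.053 ]
scene [338.6 173.6] 54 [10  8] [0.5323 0.0809 0.053 ]
scene [323.2 192. ] 65 [10  9] [ 0.5389 -0.0358  0.053 ]
scene [226.7 227.2] 84 [11 10] [ 0.3746 -0.3305  0.053 ]
scene [269.1 236.4] 51 [11  8] [ 0.5092 -0.2978  0.053 ]
scene [220.6 254.9] 105 [13 11] [ 0.4355 -0.4275  0.053 ]
```

```bash
for i in 1 2; do python3 -m jog '{"delta_pos":[[0,0,0.1],[0,0,0.1],[0,0,0],[0,0,0],[0,0,0]],"delta_rot":[[0,0,0],[0,0,0],[0,0,0],[0,0,0],[0,0,0]],"hand":[0,0,0,0,0]}' | egrep 'pos|force'; done
```

```text
tcp_pos: [0.4932, -0.2721, 0.0045]
ft_force: [1.2, -0.5, 4.7]
tcp_pos: [0.4933, -0.2721, 0.0027]
ft_force: [0.3, 1.2, 6.2]
```

The force now climbs about 0.9 N/mm and has reached 6 N, so the button is bottomed. I'll lift off and move to the medium timer.

```bash
python3 -m jog '{"delta_pos":[[0,0,-0.3],[0,0,-0.5],[0,0,-1],[0,0,-2],[0,0,-3],[0,0,-3],[0,0,0],[0,0,0],[0,0,0]],"delta_rot":[[0,0,0],[0,0,0],[0,0,0],[0,0,0],[0,0,0],[0,0,0],[0,0,0],[0,0,0],[0,0,0]],"hand":[0,0,0,0,0,0,0,0,0]}'
python3 -m jog '{"delta_pos":[[2.5,0.4,0],[2.5,0.4,0],[2.5,0.4,0],[2.5,0.4,0],[2.5,0.4,0],[2.5,0.4,0],[2.5,0.4,0],[2.5,0.4,0],[2.5,0.4,0],[2.5,0.4,0],[0,0,0],[0,0,0]],"delta_rot":[[0,0,0],[0,0,0],[0,0,0],[0,0,0],[0,0,0],[0,0,0],[0,0,0],[0,0,0],[0,0,0],[0,0,0],[0,0,0],[0,0,0]],"hand":[0,0,0,0,0,0,0,0,0,0,0,0]}'
python3 st.py; python3 -c "
from h import *
reds('scene',arm.grab_frame('scene'))"
```

```text
clock: 13.25
tcp_pos: [0.4924, -0.2717, 0.1]
tool_rot: [-0.001, 0.707, 0.707, -0.0]
ft_force: [-0.2, 1.3, -0.4]
gripper_width: 0.0
clock: 14.25
tcp_pos: [0.5316, -0.021, 0.0987]
tool_rot: [-0.001, 0.706, 0.708, -0.001]
ft_force: [-0.9, -0.2, 0.6]
gripper_width: -0.004
14.25 [ 0.5316 -0.021   0.0987] [-0.87 -0.24  0.61] -0.004094864580027601
[[-0.002  1.    -0.004]
 [ 1.     0.002 -0.   ]
 [-0.    -0.004 -1.   ]] [-0.04  0.33 -0.29  0.95 -0.    1.53]
L [-25.19  -3.81   2.89]
M [0.   0.15 2.87]
S [32.52 -7.37  2.89]
scene [349.3 141.3] 41 [8 6] [0.4637 0.2878 0.053 ]
scene [338.7 173.7] 52 [9 7] [0.5328 0.0806 0.053 ]
scene [323.2 192. ] 64 [10  9] [ 0.5387 -0.0355  0.053 ]
scene [226.7 227.2] 83 [11 10] [ 0.3744 -0.3305  0.053 ]
scene [268.7 234.3] 82 [11 10] [ 0.503  -0.2912  0.053 ]
scene [220.6 254.8] 104 [13 11] [ 0.4353 -0.4274  0.053 ]
```

The large button's cap sits about 1.4 px (≈6 mm) lower. Going down over the medium timer.

```bash
python3 -m jog '{"delta_pos":[[0,0.1,2],[0,0,2],[0,0,2],[0,0,1],[0,0,0.5],[0,0,0],[0,0,0]],"delta_rot":[[0,0,0],[0,0,0],[0,0,0],[0,0,0],[0,0,0],[0,0,0],[0,0,0]],"hand":[0,0,0,0,0,0,0]}'
python3 - <<'E'
from h import *
b=arm.grab_frame("scene")
A=cv2.resize(b[160:210,300:350],(400,400),interpolation=0);B=cv2.resize(b[205:255,245:295],(400,400),interpolation=0)
cv2.imwrite("pics/M1.png",np.hstack([A,B])[:,:,::-1])
E
```

```text
clock: 14.88
tcp_pos: [0.5343, -0.0226, 0.0256]
tool_rot: [0.0, 0.707, 0.707, 0.0]
ft_force: [0.1, 0.5, 0.0]
gripper_width: -0.0
```

View pics/M1.png

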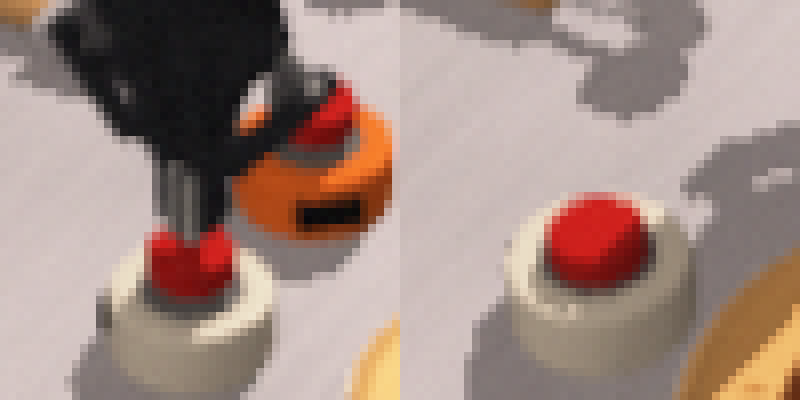

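The large timer's button is down and its puck is in place. The finger is centred over the medium cap, clear of the orange one. Pressing.

```bash
python3 -m jog '{"delta_pos":[[0,0,0.2],[0,0,0.2],[0,0,0.2],[0,0,0.1],[0,0,0.1],[0,0,0.1],[0,0,0.1],[0,0,0.1],[0,0,0],[0,0,0]],"delta_rot":[[0,0,0],[0,0,0],[0,0,0],[0,0,0],[0,0,0],[0,0,0],[0,0,0],[0,0,0],[0,0,0],[0,0,0]],"hand":[0,0,0,0,0,0,0,0,0,0]}' | egrep 'pos|force'
for i in 1 2 3; do python3 -m jog '{"delta_pos":[[0,0,0.1],[0,0,0.1],[0,0,0.1],[0,0,0],[0,0,0]],"delta_rot":[[0,0,0],[0,0,0],[0,0,0],[0,0,0],[0,0,0]],"hand":[0,0,0,0,0]}' | egrep 'pos|force'; done
```

```text
tcp_pos: [0.5342, -0.022, 0.0144]
ft_force: [-0.8, -0.3, 1.9]
tcp_pos: [0.5342, -0.022, 0.0112]
ft_force: [0.2, 0.7, 1.3]
tcp_pos: [0.5341, -0.022, 0.0082]
ft_force: [0.0, -0.2, 0.7]
tcp_pos: [0.5342, -0.022, 0.0054]
ft_force: [-0.9, 0.2, 3.9]
```

```bash
python3 -m jog '{"delta_pos":[[0,0,0.1],[0,0,0.1],[0,0,0.1],[0,0,0],[0,0,0]],"delta_rot":[[0,0,0],[0,0,0],[0,0,0],[0,0,0],[0,0,0]],"hand":[0,0,0,0,0]}' | egrep 'pos|force'
python3 -m jog '{"delta_pos":[[0,0,0],[0,0,0]],"delta_rot":[[0,0,0],[0,0,0]],"hand":[0,0]}' | egrep 'clock|pos|force'
```

```text
tcp_pos: [0.5342, -0.022, 0.0026]
ft_force: [-1.1, 0.9, 6.8]
clock: 17.6
tcp_pos: [0.5342, -0.022, 0.0026]
ft_force: [-2.0, 1.8, 6.4]
```

```bash
python3 -m jog '{"delta_pos":[[0,0,-0.3],[0,0,-0.5],[0,0,-1],[0,0,-2],[0,0,-3],[0,0,-3],[0,0,0],[0,0,0],[0,0,0]],"delta_rot":[[0,0,0],[0,0,0],[0,0,0],[0,0,0],[0,0,0],[0,0,0],[0,0,0],[0,0,0],[0,0,0]],"hand":[0,0,0,0,0,0,0,0,0]}'
python3 -m jog '{"delta_pos":[[2.96,-0.7,0],[2.96,-0.7,0],[2.96,-0.7,0],[2.96,-0.7,0],[2.96,-0.7,0],[2.96,-0.7,0],[2.96,-0.7,0],[2.96,-0.7,0],[2.96,-0.7,0],[2.96,-0.7,0],[2.96,-0.7,0],[0,0,0]],"delta_rot":[[0,0,0],[0,0,0],[0,0,0],[0,0,0],[0,0,0],[0,0,0],[0,0,0],[0,0,0],[0,0,0],[0,0,0],[0,0,0],[0,0,0]],"hand":[0,0,0,0,0,0,0,0,0,0,0,0]}'
python3 -m jog '{"delta_pos":[[0,0,0],[0,0,0],[0,0,0]],"delta_rot":[[0,0,0],[0,0,0],[0,0,0]],"hand":[0,0,0]}'
python3 st.py
```

```text
clock: 18.35
tcp_pos: [0.5339, -0.0222, 0.1002]
tool_rot: [0.0, 0.707, 0.707, -0.0]
ft_force: [-0.3, -0.5, 0.2]
gripper_width: 0.003
clock: 19.35
tcp_pos: [0.4553, 0.3078, 0.0986]
tool_rot: [-0.001, 0.705, 0.709, -0.0]
ft_force: [-0.1, 0.0, -0.4]
gripper_width: 0.002
clock: 19.6
tcp_pos: [0.4566, 0.3021, 0.0994]
tool_rot: [-0.0, 0.708, 0.707, -0.001]
ft_force: [0.2, -0.3, -0.9]
gripper_width: -0.003
19.6 [0.4566 0.3021 0.0994] [ 0.19 -0.28 -0.88] -0.002544396389308914
[[ 0.001  1.    -0.002]
 [ 1.    -0.001 -0.002]
 [-0.002 -0.002 -1.   ]] [ 0.58  0.36 -0.26  0.96 -0.    2.16]
L [-57.5    3.81   3.03]
M [-32.29   7.68   2.98]
S [0.2  0.04 2.94]
```

```bash
python3 -m jog '{"delta_pos":[[0.2,0,2],[0,0,2],[0,0,2],[0,0,1],[0,0,0.4],[0,0,0],[0,0,0]],"delta_rot":[[0,0,0],[0,0,0],[0,0,0],[0,0,0],[0,0,0],[0,0,0],[0,0,0]],"hand":[0,0,0,0,0,0,0]}'
python3 - <<'E'
from h import *
b=arm.grab_frame("scene")
A=cv2.resize(b[110:160,325:375],(400,400),interpolation=0);B=cv2.resize(b[170:220,300:350],(400,400),interpolation=0)
cv2.imwrite("pics/S1.png",np.hstack([A,B])[:,:,::-1])
E
```

```text
clock: 20.18
tcp_pos: [0.4578, 0.3053, 0.0269]
tool_rot: [0.0, 0.707, 0.707, 0.0]
ft_force: [1.0, 1.0, 0.2]
gripper_width: -0.004
```

View pics/S1.png

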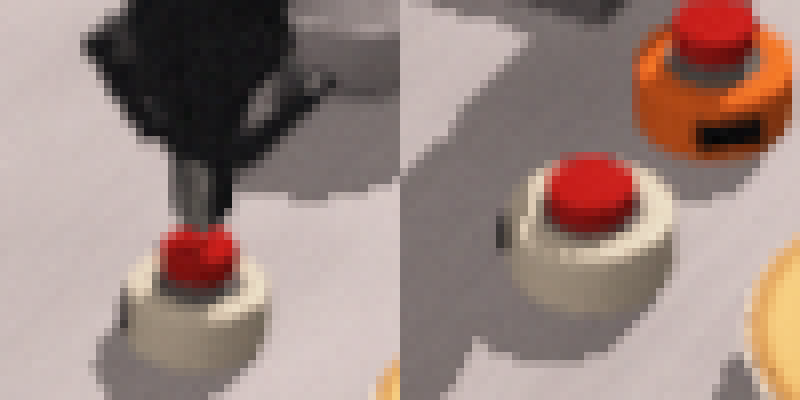

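The medium button is fully down and its puck hasn't moved. The finger is over the centre of the small cap, so I'll press it.

```bash
python3 -m jog '{"delta_pos":[[0,0,0.2],[0,0,0.2],[0,0,0.2],[0,0,0.1],[0,0,0.1],[0,0,0.1],[0,0,0.1],[0,0,0.1],[0,0,0.1],[0,0,0],[0,0,0]],"delta_rot":[[0,0,0],[0,0,0],[0,0,0],[0,0,0],[0,0,0],[0,0,0],[0,0,0],[0,0,0],[0,0,0],[0,0,0],[0,0,0]],"hand":[0,0,0,0,0,0,0,0,0,0,0]}' | egrep 'pos|force'
for i in 1 2 3 4; do python3 -m jog '{"delta_pos":[[0,0,0.1],[0,0,0.1],[0,0,0.1],[0,0,0],[0,0,0]],"delta_rot":[[0,0,0],[0,0,0],[0,0,0],[0,0,0],[0,0,0]],"hand":[0,0,0,0,0]}' | egrep 'pos|force'; done
python3 -m jog '{"delta_pos":[[0,0,0],[0,0,0]],"delta_rot":[[0,0,0],[0,0,0]],"hand":[0,0]}' | egrep 'clock|pos|force'
```

```text
tcp_pos: [0.4571, 0.3056, 0.0143]
ft_force: [-0.2, -0.0, 1.8]
tcp_pos: [0.4571, 0.3056, 0.0112]
ft_force: [-0.3, 0.1, 2.3]
tcp_pos: [0.4572, 0.3056, 0.0082]
ft_force: [-0.9, 0.7, 2.2]
tcp_pos: [0.4572, 0.3057, 0.0055]
ft_force: [-2.1, -0.9, 4.3]
tcp_pos: [0.4572, 0.3056, 0.0026]
ft_force: [-1.7, -1.6, 5.3]
clock: 22.98
tcp_pos: [0.4572, 0.3056, 0.0027]
ft_force: [-1.7, -0.1, 6.4]
```

Bottomed in the same way, at 6.4 N. Lifting clear for a final check.

```bash
python3 -m jog '{"delta_pos":[[0,0,-0.3],[0,0,-0.5],[0,0,-1],[0,0,-2],[0,0,-3],[0,0,-3],[0,0,-3],[0,0,-2],[0,0,0],[0,0,0],[0,0,0],[0,0,0]],"delta_rot":[[0,0,0],[0,0,0],[0,0,0],[0,0,0],[0,0,0],[0,0,0],[0,0,0],[0,0,0],[0,0,0],[0,0,0],[0,0,0],[0,0,0]],"hand":[0,0,0,0,0,0,0,0,0,0,0,0]}'
python3 - <<'E'
from h import *
b=arm.grab_frame("scene");reds("scene",b)
cv2.imwrite("pics/F.png",cv2.resize(b[100:310,180:460],(800,600),interpolation=2)[:,:,::-1])
E
```

```text
clock: 23.98
tcp_pos: [0.4562, 0.3048, 0.1489]
tool_rot: [-0.0, 0.707, 0.707, -0.001]
ft_force: [-1.4, 0.2, 0.1]
gripper_width: -0.001
scene [349.2 143.2] 39 [8 6] [0.4699 0.2755 0.053 ]
scene [338.7 173.5] 51 [9 8] [0.5321 0.0814 0.053 ]
scene [323.2 193.5] 63 [10  8] [ 0.5429 -0.0425  0.053 ]
scene [226.7 227.1] 81 [11 10] [ 0.3741 -0.3302  0.053 ]
scene [268.6 234.2] 80 [11 10] [ 0.5026 -0.2911  0.053 ]
scene [220.2 254.7] 95 [12 11] [ 0.434  -0.4277  0.053 ]
```

View pics/F.png

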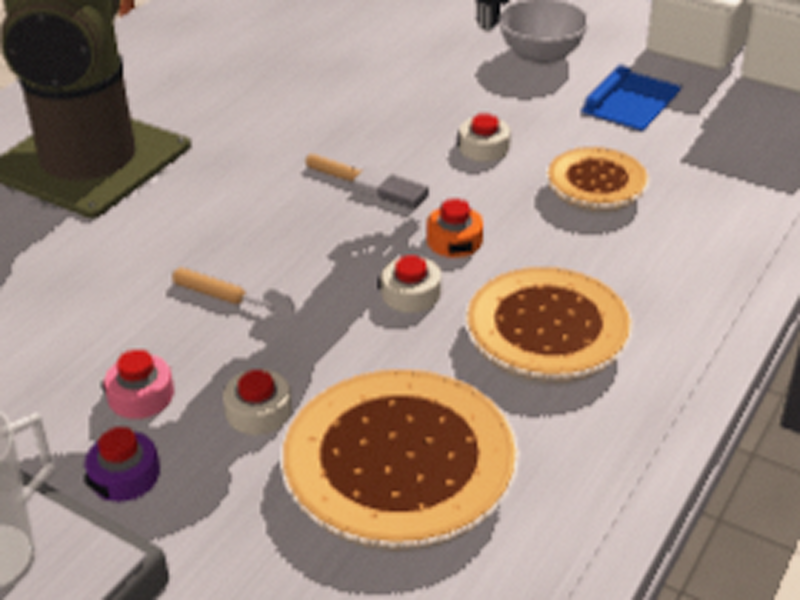

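```bash
python3 -c "
from workcell import arm
print(arm.close_job())"
```

```text
the job is handed in; nothing more can be done
None
```

I pressed all three timers in order (large, medium, small) with the shut fingertip, and handed the job in at about 24 s with the arm lifted clear.

- **Pressed in:** each time the force rose from about 2 N to over 6 N at the same depth, about 14 mm after first touch, so each button was on its stop. In the last picture all three caps sit about 1.2 to 1.8 px lower and stayed down after release. I had no direct reading of the buttons.
- **Undisturbed:** the last picture shows the timers, pies, tools and look-alikes where they were. The look-alikes' caps stayed within half a pixel.
- **Checks that disagreed:**
  - The fingertip touched at a reported z of about 0.017 m, not 0.053 m. It ends about 35 mm short of the reported TCP, as the two camera views had also suggested, so I set depth by contact force.
  - The two cameras put the caps at about 0.045 m high, while the description says 0.052 to 0.054 m.
  - The large cap's centroid moved least (1.2 px), but its top edge moved about 1.6 px, in line with the other two.

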